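# Check the bench balance with its large check weight

### The job

The brown bottle on the balance has been weighed: take it off the pan and stand it upright in the blue tote beside the bottle already there. Then, with the pan empty, press the balance's blue tare key, and finally set the larger brass check weight down gently in the middle of the pan (inside the marked ring) and let go. Never push the sprung pan down hard or drop anything on it, and leave the red-capped bottle and the small weight where they are.

Things in the scene. Friction and masses are not known exactly. Their poses are not given: they have to be found in the camera images.
- balance: white top-pan balance, fixed, 190 (its x) x 150 (its y) x 45 mm high housing; origin at the centre of its underside on the worktop; its x axis points from its front (display and blue key) to its back (pan)
- pan_centre (a point): centre of the top face of the balance's round steel pan, 110 mm in diameter, 4 mm thick, top 64 mm above the worktop when empty; a thin dark ring of 53 mm diameter marks its middle. It lies 32 mm behind the balance's origin (+x of the balance). The pan moves straight down on a spring of about 700 N/m
- pan (a joint): how far the pan is pressed down, m: 0 empty, 0.014 at its stop; about 0.002 under the brown bottle, about 0.006 under the large weight; above 0.011 the balance is overloaded
- tare_key_top (a point): centre of the top face of the blue round tare key, 20 mm in diameter, at the front right of the balance's top, 52 mm above the worktop and 7 mm proud of the housing; 59 mm in front of (-x) and 38 mm to the right of (-y) the balance's origin
- tare_key (a joint): how far the tare key is pressed down, m: 0 released, 0.004 at its stop (about 4 N); counts as pressed from 0.0025
- brown_bottle: brown reagent bottle with blue cap, 42 mm in diameter, 92 mm high with its cap, straight-sided up to about 60 mm, about 0.15 kg; starts on the pan; origin at the centre of its underside, z up its axis
- tote: open blue tote, fixed, 120 (its x) x 180 (its y) x 45 mm high, walls and floor 4 mm thick; origin at the centre of its underside on the worktop
- red_bottle: white reagent bottle with red cap, 34 mm in diameter, 78 mm high, standing in the tote somewhere along its length, within about 10 mm of its midline; stays there; origin at the centre of its underside
- large_weight: larger brass check weight: cylinder of 44 mm diameter up to 38 mm, then a neck of 18 mm diameter and a knob of 27 mm diameter from 52 to 62 mm, 64 mm high in all, about 0.4 kg; starts on the weight stand; origin at the centre of its underside, z up its axis
- small_weight: smaller brass check weight, 28 mm in diameter, 42 mm high, about 0.12 kg; stays on the weight stand, 70 mm from the large one; origin at the centre of its underside
- weight_stand: low wooden board, fixed, 60 (its x) x 130 (its y) x 10 mm high, on which the two weights stand 35 mm either side of its centre along its y axis, either way round; origin at the centre of its underside
There are look-alikes about, which are no part of the job. What is shaped like the large_weight but green is not meant. Leave any pink look-alike of the brown_bottle alone.

How it is judged:
By the outcome, as a careful person would: the job done as asked, in the order asked, and still so for the second after the job is handed in, with the robot touching nothing.
It also fails if it takes over 58 s, if anything falls off the work surface, if the arm or the gripper's body presses on something with over 40 N, if the wrist force passes 120 N, or if a joint passes its speed limit or range.

### The arm

A 7-joint arm with a two-finger parallel gripper is mounted at the origin on a cart in front of the work surface, level with it; the furniture and walls round the work are solid. World frame = base frame: x ahead of the robot, y to its left, z up, the work surface at z = 0. Lengths are in m, angles in degrees, forces in N, time in s.
With the tool pointing down it reaches from about 0.425 to 0.875 m from the base axis. Payload 4.7 kg.
Tool frame: the origin (TCP) lies between the finger pads; the fingertips stand 22 mm ahead of it and the grasp point (between the pads) lies 3 mm ahead of it; z points along the fingers, y is the line along which they close (so a half turn about z gives the same grasp; the last joint's range is limited). The gripper opens to 85 mm and grips with 20 to 120 N. Pads are 22 mm wide; open, the fingers measure 114 mm over their backs; the gripper's body (76 mm by 85 mm) begins 54 mm behind the grasp point. The pads swing forward as they close: fully open they stand 13 mm farther back than shut.
Start: joints at [-70.067, 18.392, -4.016, 83.108, 1.295, 78.541, -3.26], TCP at [0.213, 0.614, 0.253] pointing down, gripper open.
Joint ranges: [-163.93, 163.93], [-17.29, 119.83], [-79.2, 71.16], [3.27, 140.29], [-89.18, 269.18], [5.43, 117.66], [-154.24, 154.24]. Speed limits (degrees/s): [147.25, 147.25, 180, 180, 180, 180, 180].

### API

Orientations are given as [roll, pitch, yaw] about the fixed x, y, z axes, in that order (R = Rz(yaw) Ry(pitch) Rx(roll)).
In Python, from station import arm gives the robot as it stands.
- The arm moves only by the tool apply_moves, never from a script. Its argument "commands" is a list of rows, each an object with "delta_pos": the shift along the tool's x, y, z in m, a list of three; "rotation": the turn, a rotation vector about the tool's x, y, z in degrees, a list of three. A call has 1 to 5 rows; each row shifts and turns the commanded pose from where the row before left it, along the tool's axes as they then stand; what a row does not reach is not made up. A row lasts 1/10 s, in which the tool goes at most 50 mm and 8.59 degrees, less where a joint would pass 70% of its speed; a pose out of reach is approached as far as the arm can. A call with a gripper value outside its range is refused whole. "claw" is the finger opening in m, from 0 to 0.0854, set as the call begins (left out, the last holds). The fingers move at their own pace and stop on an object; "grip_force" is the grip in N (left out, the last holds). Time passes only in rows, so rows that do not move let the fingers close. It gives the time, the measured TCP pose, the force, the opening and the grip force at its end, in the units of the state.
- arm.observe(): the state, without advancing time (a new reading comes with each control period).
- arm.read_camera(name): name is "side" or "top"; returns (picture, depth): 420x560x3 uint8, red, green, blue; 420x560 float32, m along the optical axis (not along the pixel's ray), 0 where there is no reading.
- arm.get_calibration(name): a dict with "fovy" (degrees; the focal length in pixels is half the picture's height over the tangent of half this angle, whatever the lens; pixels are square), "cx", "cy" (the principal point, pixels), "D" ([k1, k2, p1, p2, k3] as OpenCV has them; the pictures are not rectified), "cam_to_world" (4x4, takes a point from camera to world coordinates). Camera axes: x right, y down, z forward; pixel columns grow to the right and rows downward; lengths in m; the calibration is good to about 2 mm. A picture is of the moment at which its call begins. get_calibration takes no time and is no camera call.
- arm.job_done(): hands the job in; it is judged then, once.
Trained networks look in the newest picture that a camera, given by its name, has taken for a name from the list of things; names that differ only in an ending like _2 or _b are one class to them, and where a whole thing is asked for, a point or a joint stands for the part that bears it (a point fixed in the world has none). Each returns a list of dicts, best first, with "confidence" (0 to 1); they miss things now and then, are a little off and sometimes report something else, mostly with a low value. They report only what shows in the picture. A call takes as long as a camera call. They do not tell look-alikes from the thing itself.
- arm.outline_of(name, camera): "region" (420x560 bool, what is visible of it) and "rect" ([left, top, right, bottom] in pixels, round what is visible of it).
The state is a dict: "clock": time; "joints": joint angles; "joint_vel": joint speeds; "effort": joint torques, N m; "tool_pos": TCP position; "eef_rot": TCP orientation; "contact_force": force on the tool from outside, world axes, zero at the start; "torque": the same for the moment, N m; "finger_gap": finger opening in m; "grip_force": force on a finger pad.
Only numpy, scipy, OpenCV 4.12 (cv2) and the standard library are available. Lean on these libraries where they do the work, as an engineer would, in place of code of your own. Each camera call takes 0.05 s, during which the arm holds its last target. There are 200 camera calls.

## Working session

There is one attempt and no reset: what is moved stays moved. The work goes in short steps, Python scripts to look and compute and a tool call to move; the robot and the scene stay as the last step left them, time stands still between calls to the robot, and variables do not carry over. Pictures are saved under pics/ and viewed, at most 10 in all, crops included, and the job is handed in when it is done.

Besides the shell and the picture viewer there is one more tool, called after ">>>" as name([rows], argument=value, ...), one row to a line, values as JSON. apply_moves: Moves the arm, as the interface text tells. Its arguments: {"type":"object","properties":{"commands":{"type":"array","items":{"type":"object","properties":{"delta_pos":{"type":"array","items":{"type":"number"}},"rotation":{"type":"array","items":{"type":"number"}}}}},"claw":{"type":"number"},"grip_force":{"type":"number"}},"required":["commands"]}

```bash
mkdir -p pics; python3 - <<'E'
from station import arm
import cv2,numpy as np
s=arm.observe();print({k:np.round(v,3) for k,v in s.items()})
ims=[]
for c in("side","top"):
    p,d=arm.read_camera(c);cv2.imwrite(f"pics/{c}0.png",p[...,::-1]);np.save(f"{c}_d.npy",d);np.save(f"{c}_p.npy",p)
    k=arm.get_calibration(c);print(c,{a:np.round(b,4).tolist() for a,b in k.items()},(d>0).mean())
E
```

```text
{'clock': np.float64(0.0), 'joints': array([-70.068,  18.44 ,  -4.016,  83.175,   1.295,  78.542,  -3.26 ]), 'joint_vel': array([ 0.09 , -0.018,  0.039,  0.073, -0.052, -0.025,  0.054]), 'effort': array([-0.0000e+00, -4.9358e+01, -3.8200e-01, -3.1433e+01,  1.3000e-02,
        1.2000e-02, -0.0000e+00]), 'tool_pos': array([0.213, 0.614, 0.252]), 'eef_rot': array([-1.79888e+02,  5.00000e-03,  1.60879e+02]), 'contact_force': array([ 0.271,  0.748, -0.032]), 'torque': array([0.004, 0.015, 0.   ]), 'grip_force': np.float64(0.0), 'finger_gap': np.float64(0.085)}
side {'fovy': 55.2196, 'cx': 282.6439, 'cy': 204.4172, 'D': [-0.0519, 0.0, 0.0, 0.0, 0.0], 'cam_to_world': [[-0.9924, -0.0879, 0.0864, 0.4481], [-0.123, 0.6626, -0.7388, 0.8852], [0.0077, -0.7438, -0.6684, 0.6275], [0.0, 0.0, 0.0, 1.0]]} 0.9959778911564626
top {'fovy': 46.7613, 'cx': 276.4431, 'cy': 212.9195, 'D': [0.0229, 0.0, 0.0, 0.0, 0.0], 'cam_to_world': [[0.0038, -0.9914, 0.1305, 0.3953], [-0.9995, 0.0006, 0.0331, 0.2203], [-0.0329, -0.1305, -0.9909, 1.1093], [0.0, 0.0, 0.0, 1.0]]} 0.9959906462585034
```

View pics/side0.png

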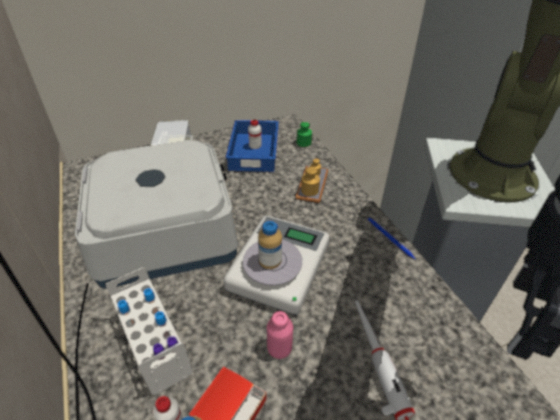

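View pics/top0.png

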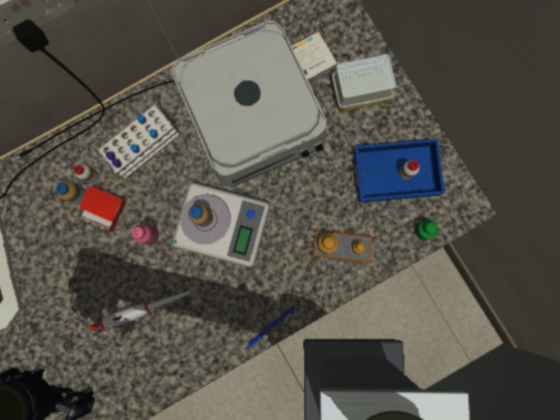

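The side view shows the brown bottle on the balance at (270,245), the weights at (311,182), the tote with the red bottle at (255,140), a pink look-alike at (280,335) and a green one at (304,134). In the top view these are at (200,212), the weights at (327,243) large and (360,247) small, the tote at (398,170) with the red bottle at (411,168), pink at (144,234) and green at (428,229). The loose blue-capped bottle at (67,190) is not on the balance. The tare key is at (250,214).

```bash
cat > h.py <<'E'
import cv2,numpy as np
from station import arm
def K(c):
    k=arm.get_calibration(c);f=210/np.tan(np.radians(k["fovy"]/2))
    return np.array([[f,0,k["cx"]],[0,f,k["cy"]],[0,0,1.]]),np.array(k["D"]),np.array(k["cam_to_world"])
def cloud(c,d):
    M,D,T=K(c);v,u=np.mgrid[:420,:560]
    n=cv2.undistortPoints(np.stack([u,v],-1).reshape(-1,1,2).astype(np.float64),M,D).reshape(420,560,2)
    P=np.dstack([n*d[...,None],d])@T[:3,:3].T+T[:3,3]
    P[d==0]=np.nan
    return P
def ray(c,uv):
    M,D,T=K(c);n=cv2.undistortPoints(np.array(uv,float).reshape(1,1,2),M,D)[0,0]
    r=T[:3,:3]@np.array([*n,1]);return T[:3,3],r/np.linalg.norm(r)
def circ(xy):
    A=np.c_[2*xy,np.ones(len(xy))];s=np.linalg.lstsq(A,(xy**2).sum(1),rcond=None)[0]
    return s[:2],np.sqrt(s[2]+s[:2]@s[:2])
E
python3 - <<'E'
from h import *
C={c:cloud(c,np.load(c+"_d.npy")) for c in("side","top")}
out={}
for n in "brown_bottle pan_centre balance tare_key tote red_bottle large_weight small_weight weight_stand".split():
    for c in C:
        for o in arm.outline_of(n,c)[:4]:
            m=o["region"];P=C[c][m];P=P[~np.isnan(P[:,0])]
            if len(P)<5: continue
            zt=np.percentile(P[:,2],97);t=P[P[:,2]>zt-.006]
            print(n,c,round(o["confidence"],2),np.round(o["rect"]).tolist(),m.sum(),"ztop %.3f zlow %.3f"%(zt,np.percentile(P[:,2],3)),"top ctr",t[:,:2].mean(0).round(4),"med",np.median(P,0).round(3))
            if n in("balance","tote","weight_stand","pan_centre"):
                if n=="balance": q=P[(P[:,2]>.038)&(P[:,2]<.05)]
                elif n=="tote": q=P[(P[:,2]>.036)&(P[:,2]<.052)]
                else: q=P[P[:,2]<.07]
                if len(q)>4: print("   rect",cv2.minAreaRect((q[:,:2]*1000).astype(np.float32)))
# surfaces/obstacles: table height, and max height in grid
P=C["top"].reshape(-1,3);P=P[~np.isnan(P[:,0])]
for y in np.arange(.6,-.4,-.1):
    print("y%.1f"%y,[int(1000*np.percentile(P[(abs(P[:,0]-x)<.05)&(abs(P[:,1]-y)<.05)][:,2],98)) if ((abs(P[:,0]-x)<.05)&(abs(P[:,1]-y)<.05)).sum()>5 else None for x in np.arange(.2,.95,.1)])
p=np.load("top_p.npy")
a=cv2.resize(p[150:280,165:305],None,fx=2.8,fy=2.8,interpolation=3);b=cv2.resize(p[130:260,305:445],None,fx=2.8,fy=2.8,interpolation=3)
cv2.imwrite("pics/crop1.png",np.hstack([a,b])[...,::-1])
E
```

```text
brown_bottle side 0.76 [266.0, 311.0, 292.0, 360.0] 1105 ztop 0.092 zlow -0.001 top ctr [0.4903 0.5508] med [0.489 0.562 0.064]
brown_bottle side 0.74 [260.0, 218.0, 281.0, 271.0] 983 ztop 0.153 zlow 0.067 top ctr [0.5251 0.4171] med [0.523 0.429 0.119]
brown_bottle top 0.82 [189.0, 202.0, 214.0, 232.0] 434 ztop 0.156 zlow 0.068 top ctr [0.5245 0.414 ] med [0.519 0.408 0.134]
brown_bottle top 0.63 [132.0, 223.0, 157.0, 247.0] 429 ztop 0.094 zlow 0.011 top ctr [0.4894 0.548 ] med [0.487 0.539 0.072]
pan_centre side 0.65 [241.0, 242.0, 306.0, 285.0] 1463 ztop 0.063 zlow 0.059 top ctr [0.5177 0.424 ] med [0.509 0.428 0.061]
   rect ((520.3352661132812, 416.5564270019531), (107.23225402832031, 100.55867004394531), 14.7069091796875)
pan_centre top 0.76 [180.0, 195.0, 231.0, 244.0] 1494 ztop 0.066 zlow 0.058 top ctr [0.5187 0.4086] med [0.513 0.404 0.062]
   rect ((522.763427734375, 412.1507263183594), (112.18011474609375, 107.56954193115234), 8.37065315246582)
pan_centre top 0.66 [243.0, 209.0, 255.0, 217.0] 65 ztop 0.054 zlow 0.047 top ctr [0.534  0.3135] med [0.534 0.314 0.052]
   rect 
[... 2571 characters left out ...]
0.5409393310547, 62.71826171875), 83.34088134765625)
weight_stand top 0.82 [313.0, 230.0, 376.0, 264.0] 995 ztop 0.014 zlow 0.006 top ctr [0.4655 0.1021] med [0.465 0.1   0.01 ]
   rect ((466.235107421875, 107.7778091430664), (130.68478393554688, 60.0667839050293), 83.72758483886719)
y0.6 [474, 32, 4, 89, 88, 89, 396, 329]
y0.5 [331, 23, 16, 89, 43, 85, 146, 279]
y0.4 [4, 4, 45, 153, 149, 152, 152, 191]
y0.3 [5, 9, 46, 51, 149, 151, 153, 151]
y0.2 [-695, 8, 6, 52, 4, 151, 151, 149]
y0.1 [-6, 2, 12, 73, 46, 46, 94, 93]
y0.0 [-3, -792, 4, 7, 79, 46, 93, 93]
y-0.1 [-4, -790, 2, 64, 46, 45, 3, 235]
y-0.2 [-700, -790, -790, 3, 3, 276, 357, 315]
y-0.3 [-790, -790, -791, -176, 143, 235, None, None]
```

View pics/crop1.png

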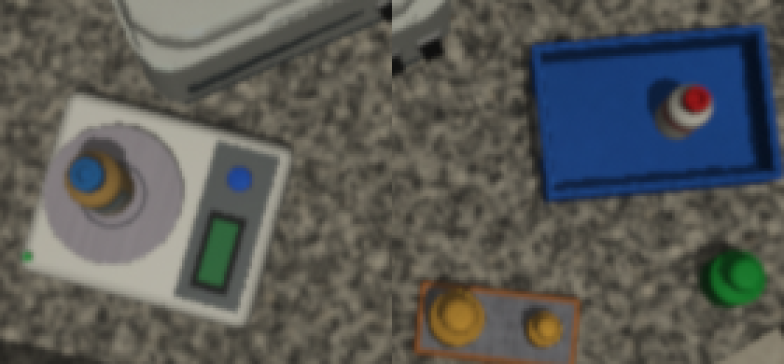

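The brown bottle meant is at top (200,212): it has an amber body and blue cap and stands on the pan. Pink (144,234) and the loose bottle (67,190) are out. The large weight is the brass one at (327,243), wider than (360,247); green (428,229) is excluded. The crop confirms both picks. Next I refine the axes and check clearance from the big box.

```bash
python3 - <<'E'
from h import *
from scipy.optimize import least_squares
C={c:cloud(c,np.load(c+"_d.npy")) for c in("side","top")}
def fit(c0,z0,z1,R,name):
    for cs in (["side"],["top"],["side","top"]):
        P=np.vstack([C[c].reshape(-1,3) for c in cs]);q=P[(P[:,2]>z0)&(P[:,2]<z1)&(np.hypot(P[:,0]-c0[0],P[:,1]-c0[1])<R+.012)][:,:2]
        r=least_squares(lambda p:np.hypot(*(q-p).T)-R,c0,loss="soft_l1",f_scale=.002)
        print(name,cs,len(q),r.x.round(4),"rms",np.sqrt(np.mean((np.hypot(*(q-r.x).T)-R)**2)).round(4))
fit((.525,.416),.072,.118,.021,"brown")
fit((.469,.146),.018,.044,.022,"large")
fit((.462,.076),.016,.035,.014,"small")
fit((.635,-.037),.02,.05,.017,"red")
for n,(x,y),lo in(("large",(.469,.146),.064),("large knob edge",(.469,.146),.06),("cap",(.525,.416),.148),("redcap",(.635,-.037),.074)):
    P=C["top"].reshape(-1,3);q=P[(P[:,2]>lo)&(np.hypot(P[:,0]-x,P[:,1]-y)<.02)];print(n,q.mean(0).round(4),np.percentile(q[:,2],[10,50,90]).round(4))
P=np.vstack([C[c].reshape(-1,3) for c in C]);b=P[(P[:,2]>.08)&(P[:,0]>.55)&(P[:,1]>.15)&(P[:,1]<.6)&(P[:,0]<.8)]
for y in np.arange(.2,.52,.03):
    q=b[abs(b[:,1]-y)<.015];print("box y%.2f xmin %.3f"%(y,np.percentile(q[:,0],1)) if len(q) else y, end="; ")
print()
for pt in((.524,.415),(.534,.314),(.521,.412)): print(pt,"nearest box",np.hypot(b[:,0]-pt[0],b[:,1]-pt[1])[b[:,0]>.56].min().round(3))
E
```

```text
brown ['side'] 413 [0.5256 0.4146] rms 0.0007
brown ['top'] 80 [0.5247 0.4148] rms 0.0003
brown ['side', 'top'] 493 [0.5254 0.4146] rms 0.0007
large ['side'] 158 [0.4706 0.1425] rms 0.0011
large ['top'] 15 [0.4702 0.1431] rms 0.0002
large ['side', 'top'] 173 [0.4705 0.1426] rms 0.001
small ['side'] 35 [0.4621 0.072 ] rms 0.0018
small ['top'] 41 [0.4618 0.0735] rms 0.002
small ['side', 'top'] 76 [0.4622 0.0729] rms 0.002
red ['side'] 120 [ 0.6364 -0.0396] rms 0.0013
red ['top'] 63 [ 0.6355 -0.0385] rms 0.0004
red ['side', 'top'] 183 [ 0.6359 -0.0392] rms 0.0012
large [0.4694 0.1438 0.0732] [0.0707 0.0732 0.0758]
large knob edge [0.4693 0.1438 0.0731] [0.0707 0.0732 0.0758]
cap [0.5242 0.4141 0.1527] [0.1497 0.1527 0.1557]
redcap [ 0.6346 -0.038   0.0803] [0.077  0.0803 0.0842]
box y0.20 xmin 0.664; box y0.23 xmin 0.654; box y0.26 xmin 0.641; box y0.29 xmin 0.627; box y0.32 xmin 0.614; box y0.35 xmin 0.602; box y0.38 xmin 0.604; box y0.41 xmin 0.640; box y0.44 xmin 0.705; box y0.47 xmin 0.771; box y0.50 xmin 0.728; 
(0.524, 0.415) nearest box 0.089
(0.534, 0.314) nearest box 0.077
(0.521, 0.412) nearest box 0.09
```

```bash
cat > plan.py <<'E'
import sys,json,numpy as np
from scipy.spatial.transform import Rotation as R
from station import arm
# args: waypoints x,y,z,yaw,n  ; prints rows in tool axes, rounded
s=arm.observe();p=np.array(s["tool_pos"]);r=R.from_euler("xyz",s["eef_rot"],degrees=True)
print("t %.2f"%s["clock"],p.round(4),np.round(s["eef_rot"],2),"F",np.round(s["contact_force"],1),"gap",round(float(s["finger_gap"]),4),"grip",round(float(s["grip_force"]),1))
for a in sys.argv[1:]:
    x,y,z,yaw,n=map(float,a.split(","));n=int(n);g=np.array([x,y,z]);G=R.from_euler("xyz",[180,0,yaw],degrees=True)
    for i in range(n,0,-1):
        d=np.round(r.inv().apply((g-p)/i),4);w=np.round((r.inv()*G).as_rotvec(degrees=True)/i,1)
        print(d.tolist(),w.tolist());p=p+r.apply(d);r=r*R.from_rotvec(w,degrees=True)
    print("-> ",p.round(4))
E
python3 plan.py .525,.4145,.25,95,10 .525,.4145,.135,95,4
```

```text
t 1.00 [0.213  0.6141 0.2534] [179.99   0.   160.88] F [-0.1 -0.5 -0.3] gap 0.0855 grip 0.0
[-0.036, -0.0086, 0.0003] [0.0, -0.0, 6.6]
[-0.0368, -0.0044, 0.0003] [0.0, -0.0, 6.6]
[-0.037, -0.0002, 0.0003] [0.0, -0.0, 6.6]
[-0.0368, 0.0041, 0.0004] [0.0, -0.0, 6.6]
[-0.0361, 0.0083, 0.0003] [0.0, -0.0, 6.6]
[-0.0349, 0.0123, 0.0004] [0.0, -0.0, 6.6]
[-0.0333, 0.0163, 0.0003] [0.0, -0.0, 6.6]
[-0.0312, 0.02, 0.0004] [0.0, -0.0, 6.6]
[-0.0287, 0.0235, 0.0003] [0.0, -0.0, 6.5]
[-0.0258, 0.0265, 0.0004] [0.0, -0.0, 6.6]
->  [0.525  0.4145 0.25  ]
[-0.0, 0.0, 0.0287] [0.0, -0.0, -0.0]
[-0.0, 0.0, 0.0288] [0.0, -0.0, -0.0]
[-0.0, 0.0, 0.0287] [0.0, -0.0, -0.0]
[-0.0, 0.0, 0.0288] [0.0, -0.0, -0.0]
->  [0.525  0.4145 0.135 ]
```

>>> apply_moves([
  {"delta_pos":[-0.036,-0.009,0],"rotation":[0,0,6.6]},
  {"delta_pos":[-0.037,-0.004,0],"rotation":[0,0,6.6]},
  {"delta_pos":[-0.037,0,0],"rotation":[0,0,6.6]},
  {"delta_pos":[-0.037,0.004,0],"rotation":[0,0,6.6]},
  {"delta_pos":[-0.036,0.008,0],"rotation":[0,0,6.6]},
], claw=0.085)

```text
clock: 1.5
tool_pos: [0.3704, 0.5132, 0.2536]
eef_rot: [180.0, -0.0, 127.6]
contact_force: [0.5, -0.3, 0.2]
finger_gap: 0.0848
grip_force: 0.0
```

>>> apply_moves([
  {"delta_pos":[-0.035,0.012,0],"rotation":[0,0,6.6]},
  {"delta_pos":[-0.033,0.016,0],"rotation":[0,0,6.6]},
  {"delta_pos":[-0.031,0.02,0],"rotation":[0,0,6.6]},
  {"delta_pos":[-0.029,0.023,0],"rotation":[0,0,6.5]},
  {"delta_pos":[-0.026,0.026,0],"rotation":[0,0,6.6]},
])

```text
clock: 2.0
tool_pos: [0.5247, 0.4126, 0.2535]
eef_rot: [180.0, -0.0, 94.7]
contact_force: [0.2, -0.7, 0.1]
finger_gap: 0.085
grip_force: 0.0
```

```bash
python3 plan.py .525,.4145,.113,95,5
```

```text
t 2.00 [0.5247 0.4126 0.2535] [ 1.7998e+02 -2.0000e-02  9.4720e+01] F [ 0.2 -0.7  0.1] gap 0.085 grip 0.0
[0.0004, 0.0001, 0.0281] [0.0, -0.0, -0.1]
[0.0003, 0.0001, 0.0281] [0.0, -0.0, -0.0]
[0.0004, 0.0001, 0.0281] [0.0, -0.0, -0.1]
[0.0003, 0.0001, 0.0281] [0.0, -0.0, -0.0]
[0.0004, 0.0, 0.0281] [0.0, -0.0, -0.1]
->  [0.525  0.4145 0.113 ]
```

>>> apply_moves([
  {"delta_pos":[0.001,0,0.028]},
  {"delta_pos":[0.001,0,0.028]},
  {"delta_pos":[0,0,0.028]},
  {"delta_pos":[0,0,0.028]},
  {"delta_pos":[0,0,0.028]},
])

```text
invalid input
```

>>> apply_moves([
  {"delta_pos":[0,0,0]},
  {"delta_pos":[0,0,0]},
  {"delta_pos":[0,0,0]},
  {"delta_pos":[0,0,0]},
  {"delta_pos":[0,0,0]},
], claw=0.03, grip_force=40)

```text
invalid input
```

```bash
python3 plan.py .525,.4145,.22,95,4 .630,.026,.22,95,11
```

```text
t 2.00 [0.5247 0.4126 0.2535] [ 1.7998e+02 -2.0000e-02  9.4720e+01] F [ 0.2 -0.7  0.1] gap 0.085 grip 0.0
[0.0005, 0.0001, 0.0084] [0.0, -0.0, -0.1]
[0.0004, 0.0001, 0.0084] [0.0, -0.0, -0.1]
[0.0005, 0.0001, 0.0084] [0.0, -0.0, -0.0]
[0.0004, 0.0001, 0.0083] [0.0, -0.0, -0.1]
->  [0.525  0.4145 0.22  ]
[-0.036, 0.0064, -0.0] [0.0, -0.0, 0.0]
[-0.036, 0.0064, -0.0] [0.0, -0.0, 0.0]
[-0.036, 0.0064, -0.0] [0.0, -0.0, 0.0]
[-0.036, 0.0064, -0.0] [0.0, -0.0, 0.0]
[-0.036, 0.0064, -0.0] [0.0, -0.0, 0.0]
[-0.036, 0.0064, -0.0] [0.0, -0.0, 0.0]
[-0.036, 0.0065, -0.0] [0.0, -0.0, 0.0]
[-0.036, 0.0064, -0.0] [0.0, -0.0, 0.0]
[-0.0361, 0.0065, -0.0] [0.0, -0.0, 0.0]
[-0.036, 0.0064, -0.0] [0.0, -0.0, 0.0]
[-0.0361, 0.0065, -0.0001] [0.0, -0.0, 0.0]
->  [0.63  0.026 0.22 ]
```

Rotation is required in every row.

>>> apply_moves([
  {"delta_pos":[0.001,0,0.028],"rotation":[0,0,0]},
  {"delta_pos":[0.001,0,0.028],"rotation":[0,0,0]},
  {"delta_pos":[0,0,0.028],"rotation":[0,0,0]},
  {"delta_pos":[0,0,0.028],"rotation":[0,0,0]},
  {"delta_pos":[0,0,0.028],"rotation":[0,0,0]},
])

```text
clock: 2.5
tool_pos: [0.5234, 0.4156, 0.1124]
eef_rot: [180.0, -0.0, 95.0]
contact_force: [0.3, 0.7, -1.1]
finger_gap: 0.0851
grip_force: 0.0
```

>>> apply_moves([
  {"delta_pos":[0,0,0],"rotation":[0,0,0]},
  {"delta_pos":[0,0,0],"rotation":[0,0,0]},
  {"delta_pos":[0,0,0],"rotation":[0,0,0]},
  {"delta_pos":[0,0,0],"rotation":[0,0,0]},
  {"delta_pos":[0,0,0],"rotation":[0,0,0]},
], claw=0.03, grip_force=40)

```text
clock: 3.0
tool_pos: [0.5244, 0.4163, 0.1152]
eef_rot: [179.8, -0.1, 95.0]
contact_force: [0.5, 0.3, 0.6]
finger_gap: 0.0408
grip_force: 40.3
```

>>> apply_moves([
  {"delta_pos":[0,0,-0.01],"rotation":[0,0,0]},
  {"delta_pos":[0,0,-0.02],"rotation":[0,0,0]},
  {"delta_pos":[0,0,-0.025],"rotation":[0,0,0]},
  {"delta_pos":[0,0,-0.025],"rotation":[0,0,0]},
  {"delta_pos":[0,0,-0.025],"rotation":[0,0,0]},
])

```text
clock: 3.5
tool_pos: [0.5231, 0.4153, 0.2199]
eef_rot: [-180.0, 0.0, 95.0]
contact_force: [-0.1, 0.1, -1.9]
finger_gap: 0.0406
grip_force: 40.6
```

```bash
python3 - <<'E'
from h import *
s=arm.observe();print(np.round(s["tool_pos"],4),np.round(s["contact_force"],2))
p,d=arm.read_camera("side");P=cloud("side",d);x,y,z=s["tool_pos"]
q=P.reshape(-1,3);q=q[(np.hypot(q[:,0]-x,q[:,1]-y)<.03)&(q[:,2]>.08)&(q[:,2]<z+.06)]
print("lowest of bottle",np.percentile(q[:,2],[1,3]).round(4),"TCP z",z)
E
python3 plan.py .630,.026,.217,95,10
```

```text
[0.5231 0.4153 0.2199] [-0.12  0.07 -1.91]
lowest of bottle [0.1682 0.1715] TCP z 0.21988830066680487
t 3.55 [0.5249 0.4166 0.2252] [179.66  -0.26  94.97] F [1.5 0.7 1. ] gap 0.0408 grip 40.7
[-0.0398, 0.0071, 0.0007] [0.0, -0.0, -0.0]
[-0.0398, 0.0071, 0.0007] [0.0, -0.0, -0.0]
[-0.0398, 0.0071, 0.0007] [0.0, -0.0, -0.0]
[-0.0398, 0.0071, 0.0007] [0.0, -0.0, -0.0]
[-0.0398, 0.0071, 0.0007] [0.1, -0.0, -0.0]
[-0.0399, 0.0071, 0.0006] [0.0, -0.1, -0.0]
[-0.0398, 0.007, 0.0007] [0.1, -0.0, -0.0]
[-0.0399, 0.0071, 0.0007] [0.0, -0.1, -0.0]
[-0.0398, 0.0071, 0.0008] [0.1, -0.0, -0.0]
[-0.0399, 0.007, 0.0008] [0.0, -0.1, -0.0]
->  [0.63  0.026 0.217]
```

>>> apply_moves([
  {"delta_pos":[-0.02,0.004,0],"rotation":[0,0,0]},
  {"delta_pos":[-0.04,0.007,0],"rotation":[0,0,0]},
  {"delta_pos":[-0.04,0.007,0],"rotation":[0,0,0]},
  {"delta_pos":[-0.04,0.007,0],"rotation":[0,0,0]},
  {"delta_pos":[-0.04,0.007,0],"rotation":[0,0,0]},
])

```text
clock: 4.05
tool_pos: [0.5706, 0.2357, 0.2173]
eef_rot: [-179.9, 0.1, 94.9]
contact_force: [0.7, -0.7, -1.5]
finger_gap: 0.0409
grip_force: 40.7
```

>>> apply_moves([
  {"delta_pos":[-0.045,0.008,0],"rotation":[0,0,0]},
  {"delta_pos":[-0.045,0.008,0],"rotation":[0,0,0]},
  {"delta_pos":[-0.045,0.008,0],"rotation":[0,0,0]},
  {"delta_pos":[-0.045,0.008,0],"rotation":[0,0,0]},
  {"delta_pos":[-0.03,0.006,0],"rotation":[0,0,0]},
])

```text
clock: 4.55
tool_pos: [0.6263, 0.0269, 0.2176]
eef_rot: [-179.9, 0.1, 94.7]
contact_force: [0.2, -0.3, -2.4]
finger_gap: 0.0408
grip_force: 40.7
```

```bash
python3 - <<'E'
from h import *
p,d=arm.read_camera("side")
E
python3 plan.py .630,.026,.09,95,4 .63,.026,.055,95,4
```

```text
t 4.60 [0.6272 0.0207 0.2177] [-179.96    0.38   94.32] F [ 0.9 -5.6 -1.2] gap 0.0405 grip 40.7
[0.0015, 0.0008, 0.0319] [-0.0, 0.1, -0.2]
[0.0014, 0.0008, 0.0319] [-0.0, 0.1, -0.2]
[0.0014, 0.0008, 0.0319] [-0.0, 0.1, -0.1]
[0.0013, 0.0009, 0.032] [-0.0, 0.1, -0.2]
->  [0.63  0.026 0.09 ]
[0.0, -0.0, 0.0087] [-0.0, -0.0, 0.0]
[0.0, -0.0, 0.0088] [-0.0, -0.0, 0.0]
[0.0, -0.0, 0.0087] [-0.0, -0.0, 0.0]
[0.0, -0.0, 0.0088] [-0.0, -0.0, 0.0]
->  [0.63  0.026 0.055]
```

>>> apply_moves([
  {"delta_pos":[0,0,0.02],"rotation":[0,0,0]},
  {"delta_pos":[0,0,0.035],"rotation":[0,0,0]},
  {"delta_pos":[0,0,0.035],"rotation":[0,0,0]},
  {"delta_pos":[0,0,0.025],"rotation":[0,0,0]},
  {"delta_pos":[0,0,0],"rotation":[0,0,0]},
])

```text
clock: 5.1
tool_pos: [0.6227, 0.0322, 0.0983]
eef_rot: [-179.4, 0.0, 94.9]
contact_force: [-0.5, -0.4, -2.0]
finger_gap: 0.0404
grip_force: 40.9
```

```bash
python3 - <<'E'
from h import *
p,d=arm.read_camera("side");cv2.imwrite("pics/tote.png",cv2.resize(p[80:220,190:350],None,fx=4,fy=4,interpolation=3)[...,::-1])
P=cloud("side",d);s=arm.observe();x,y,z=s["tool_pos"]
q=P.reshape(-1,3);q=q[(np.hypot(q[:,0]-x,q[:,1]-y-.01)<.027)&(q[:,2]>.0)&(q[:,2]<z+.06)]
print("lowest",np.percentile(q[:,2],[1,5]).round(4))
E
python3 plan.py .63,.026,.06,95,5
```

```text
lowest [0.0455 0.0517]
t 5.15 [0.6247 0.0323 0.101 ] [-1.7968e+02  3.0000e-02  9.4940e+01] F [ 1.2  0.3 -1.3] gap 0.0404 grip 40.9
[-0.0013, 0.001, 0.0082] [-0.1, 0.0, -0.0]
[-0.0013, 0.001, 0.0082] [-0.1, 0.0, -0.0]
[-0.0014, 0.001, 0.0082] [-0.0, 0.0, -0.0]
[-0.0013, 0.001, 0.0082] [-0.1, 0.0, -0.0]
[-0.0014, 0.0009, 0.0082] [-0.0, 0.0, -0.1]
->  [0.63  0.026 0.06 ]
```

View pics/tote.png

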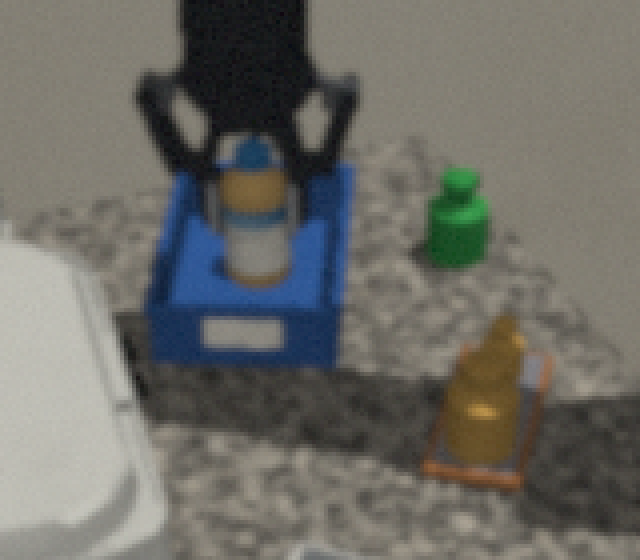

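The crop shows the bottle held upright over the free half of the tote at crop (258,225), with the red bottle behind it. I lower it now.

>>> apply_moves([
  {"delta_pos":[-0.002,0.002,0.01],"rotation":[0,0,0]},
  {"delta_pos":[-0.002,0.002,0.01],"rotation":[0,0,0]},
  {"delta_pos":[-0.001,0.001,0.01],"rotation":[0,0,0]},
  {"delta_pos":[0,0,0.007],"rotation":[0,0,0]},
  {"delta_pos":[0,0,0.003],"rotation":[0,0,0]},
])

```text
clock: 5.65
tool_pos: [0.6318, 0.0285, 0.0623]
eef_rot: [-179.9, -0.0, 95.0]
contact_force: [0.4, 0.4, -1.6]
finger_gap: 0.0407
grip_force: 40.9
```

>>> apply_moves([
  {"delta_pos":[0,0,0.002],"rotation":[0,0,0]},
  {"delta_pos":[0,0,0.001],"rotation":[0,0,0]},
  {"delta_pos":[0,0,0.001],"rotation":[0,0,0]},
  {"delta_pos":[0,0,0],"rotation":[0,0,0]},
])

```text
clock: 6.05
tool_pos: [0.6325, 0.0286, 0.0595]
eef_rot: [180.0, -0.0, 95.0]
contact_force: [0.6, 0.8, -1.8]
finger_gap: 0.0401
grip_force: 40.9
```

>>> apply_moves([
  {"delta_pos":[0,0,0.001],"rotation":[0,0,0]},
  {"delta_pos":[0,0,0.001],"rotation":[0,0,0]},
  {"delta_pos":[0,0,0.001],"rotation":[0,0,0]},
  {"delta_pos":[0,0,0.0],"rotation":[0,0,0]},
])

```text
clock: 6.45
tool_pos: [0.6327, 0.0285, 0.0582]
eef_rot: [180.0, -0.0, 95.0]
contact_force: [-3.9, 0.5, 8.7]
finger_gap: 0.0408
grip_force: 42.0
```

>>> apply_moves([
  {"delta_pos":[0,0,-0.001],"rotation":[0,0,0]},
  {"delta_pos":[0,0,0],"rotation":[0,0,0]},
  {"delta_pos":[0,0,0],"rotation":[0,0,0]},
  {"delta_pos":[0,0,0],"rotation":[0,0,0]},
], claw=0.06)

```text
clock: 6.85
tool_pos: [0.6324, 0.0285, 0.0572]
eef_rot: [-180.0, 0.0, 95.0]
contact_force: [0.3, 0.6, 0.0]
finger_gap: 0.06
grip_force: 0.0
```

>>> apply_moves([
  {"delta_pos":[0,0,-0.01],"rotation":[0,0,0]},
  {"delta_pos":[0,0,-0.03],"rotation":[0,0,0]},
  {"delta_pos":[0,0,-0.04],"rotation":[0,0,0]},
  {"delta_pos":[0,0,-0.045],"rotation":[0,0,0]},
  {"delta_pos":[0,0,-0.03],"rotation":[0,0,0]},
])

```text
clock: 7.35
tool_pos: [0.6335, 0.0282, 0.2166]
eef_rot: [179.7, -0.0, 95.0]
contact_force: [1.4, -0.2, 0.2]
finger_gap: 0.0599
grip_force: 0.0
```

```bash
python3 plan.py .534,.314,.21,95,8 .534,.314,.09,95,4
```

```text
t 7.35 [0.6335 0.0282 0.2166] [ 1.7974e+02 -1.0000e-02  9.4950e+01] F [ 1.4 -0.2  0.2] gap 0.0599 grip 0.0
[0.0367, -0.0093, 0.0008] [0.0, -0.0, -0.0]
[0.0367, -0.0093, 0.0008] [0.0, -0.0, -0.0]
[0.0367, -0.0093, 0.0008] [0.0, -0.0, -0.0]
[0.0366, -0.0093, 0.0008] [0.1, -0.0, -0.0]
[0.0367, -0.0093, 0.0008] [0.0, -0.0, -0.0]
[0.0366, -0.0093, 0.0008] [0.1, -0.0, -0.0]
[0.0367, -0.0093, 0.0008] [0.0, -0.0, -0.0]
[0.0366, -0.0093, 0.0009] [0.1, -0.0, -0.0]
->  [0.5341 0.314  0.21  ]
[-0.0, 0.0, 0.03] [-0.0, -0.0, -0.0]
[-0.0, 0.0, 0.03] [-0.0, -0.0, -0.0]
[-0.0, 0.0, 0.03] [-0.0, -0.0, -0.0]
[-0.0, 0.0, 0.03] [-0.0, -0.0, -0.0]
->  [0.534 0.314 0.09 ]
```

>>> apply_moves([
  {"delta_pos":[0.02,-0.005,0],"rotation":[0,0,0]},
  {"delta_pos":[0.04,-0.01,0],"rotation":[0,0,0]},
  {"delta_pos":[0.045,-0.012,0],"rotation":[0,0,0]},
  {"delta_pos":[0.045,-0.011,0],"rotation":[0,0,0]},
  {"delta_pos":[0.045,-0.012,0],"rotation":[0,0,0]},
], claw=0.0)

```text
clock: 7.85
tool_pos: [0.5651, 0.2198, 0.2133]
eef_rot: [179.9, -0.0, 94.9]
contact_force: [-0.1, 0.4, 1.0]
finger_gap: -0.0002
grip_force: 0.0
```

>>> apply_moves([
  {"delta_pos":[0.045,-0.011,0],"rotation":[0,0,0]},
  {"delta_pos":[0.035,-0.008,0],"rotation":[0,0,0]},
  {"delta_pos":[0.018,-0.005,0.02],"rotation":[0,0,0]},
  {"delta_pos":[0,0,0.03],"rotation":[0,0,0]},
  {"delta_pos":[0,0,0.03],"rotation":[0,0,0]},
])

```text
clock: 8.35
tool_pos: [0.5332, 0.3155, 0.1327]
eef_rot: [179.9, -0.1, 95.1]
contact_force: [0.1, -0.3, -0.2]
finger_gap: 0.0
grip_force: 0.0
```

>>> apply_moves([
  {"delta_pos":[0,0,0.02],"rotation":[0,0,0]},
  {"delta_pos":[0,0,0],"rotation":[0,0,0]},
  {"delta_pos":[0,0,0],"rotation":[0,0,0]},
])

```text
clock: 8.65
tool_pos: [0.5336, 0.314, 0.1132]
eef_rot: [180.0, -0.0, 95.0]
contact_force: [-0.5, 0.1, 0.3]
finger_gap: 0.0001
grip_force: 0.0
```

```bash
python3 - <<'E'
from h import *
P=cloud("side",arm.read_camera("side")[1]).reshape(-1,3);T=cloud("top",arm.read_camera("top")[1]).reshape(-1,3)
for n,c,z0,z1,R in(("brown",(.632,.028),.02,.06,.021),("red",(.636,-.039),.02,.05,.017)):
    q=np.vstack([P,T]);q=q[(q[:,2]>z0)&(q[:,2]<z1)&(np.hypot(q[:,0]-c[0],q[:,1]-c[1])<R+.006)]
    from scipy.optimize import least_squares
    print(n,len(q),least_squares(lambda p:np.hypot(*(q[:,:2]-p).T)-R,c,loss="soft_l1",f_scale=.002).x.round(4))
    t=T[(np.hypot(T[:,0]-c[0],T[:,1]-c[1])<.025)];m=np.nanmax(t[:,2]);print(" top",m.round(3),np.nanmean(t[t[:,2]>m-.008],0).round(4))
q=P[(np.hypot(P[:,0]-.521,P[:,1]-.412)<.04)];print("pan z",np.nanpercentile(q[:,2],[2,50,98]).round(4))
E
python3 plan.py .5342,.3142,.08,95,3
```

```text
brown 163 [0.6333 0.0271]
 top 0.1 [0.6329 0.0279 0.0953]
red 64 [ 0.6354 -0.0386]
 top 0.085 [ 0.6349 -0.0383  0.081 ]
pan z [0.0612 0.0632 0.0651]
t 8.75 [0.5344 0.3145 0.1144] [ 1.7984e+02 -9.0000e-02  9.4960e+01] F [-1.1  0.7  1.1] gap -0.0002 grip 0.0
[-0.0001, -0.0001, 0.0115] [0.1, -0.0, -0.0]
[-0.0001, -0.0001, 0.0114] [0.0, -0.0, -0.0]
[-0.0002, -0.0001, 0.0115] [0.1, -0.1, -0.0]
->  [0.5342 0.3142 0.08  ]
```

>>> apply_moves([
  {"delta_pos":[0,0,0.015],"rotation":[0,0,0]},
  {"delta_pos":[0,0,0.015],"rotation":[0,0,0]},
  {"delta_pos":[0,0,0.006],"rotation":[0,0,0]},
  {"delta_pos":[0,0,0],"rotation":[0,0,0]},
])

```text
clock: 9.15
tool_pos: [0.5322, 0.3134, 0.0745]
eef_rot: [-179.8, 0.1, 95.0]
contact_force: [0.4, 0.5, 0.7]
finger_gap: -0.0003
grip_force: 0.0
```

>>> apply_moves([
  {"delta_pos":[0,0,0.002],"rotation":[0,0,0]},
  {"delta_pos":[0,0,0.002],"rotation":[0,0,0]},
  {"delta_pos":[0,0,0],"rotation":[0,0,0]},
  {"delta_pos":[0,0,0],"rotation":[0,0,0]},
])

```text
clock: 9.55
tool_pos: [0.5335, 0.314, 0.0728]
eef_rot: [180.0, -0.0, 95.0]
contact_force: [-0.5, -0.5, 1.1]
finger_gap: -0.0002
grip_force: 0.9
```

>>> apply_moves([
  {"delta_pos":[0,0,0.001],"rotation":[0,0,0]},
  {"delta_pos":[0,0,0.001],"rotation":[0,0,0]},
  {"delta_pos":[0,0,0],"rotation":[0,0,0]},
])

```text
clock: 9.85
tool_pos: [0.5335, 0.3141, 0.0707]
eef_rot: [180.0, -0.0, 95.0]
contact_force: [-0.6, -0.6, 4.4]
finger_gap: 0.0
grip_force: 1.8
```

>>> apply_moves([
  {"delta_pos":[0,0,0.001],"rotation":[0,0,0]},
  {"delta_pos":[0,0,0.001],"rotation":[0,0,0]},
  {"delta_pos":[0,0,0],"rotation":[0,0,0]},
  {"delta_pos":[0,0,0],"rotation":[0,0,0]},
])

```text
clock: 10.25
tool_pos: [0.5335, 0.3141, 0.0699]
eef_rot: [180.0, -0.0, 95.0]
contact_force: [-1.8, -3.2, 11.0]
finger_gap: -0.0002
grip_force: 5.6
```

>>> apply_moves([
  {"delta_pos":[0,0,-0.01],"rotation":[0,0,0]},
  {"delta_pos":[0,0,-0.03],"rotation":[0,0,0]},
  {"delta_pos":[0,0,-0.04],"rotation":[0,0,0]},
  {"delta_pos":[0,0,-0.02],"rotation":[0,0,0]},
  {"delta_pos":[0,0,0],"rotation":[0,0,0]},
])

```text
clock: 10.75
tool_pos: [0.5351, 0.3152, 0.1722]
eef_rot: [179.7, -0.2, 95.0]
contact_force: [-0.2, -0.3, 1.3]
finger_gap: -0.0001
grip_force: 0.0
```

```bash
python3 plan.py .4705,.1427,.16,84,6 .4705,.1427,.041,84,6
```

```text
t 10.75 [0.5351 0.3152 0.1722] [179.66  -0.21  94.98] F [-0.2 -0.3  1.3] gap -0.0001 grip 0.0
[-0.0277, -0.0132, 0.0019] [0.1, -0.0, 1.8]
[-0.0281, -0.0124, 0.0019] [0.0, -0.0, 1.8]
[-0.0285, -0.0115, 0.0019] [0.1, -0.1, 1.8]
[-0.0288, -0.0105, 0.0019] [0.0, -0.0, 1.9]
[-0.0292, -0.0096, 0.0019] [0.1, -0.1, 1.8]
[-0.0294, -0.0087, 0.002] [0.0, -0.0, 1.9]
->  [0.4705 0.1427 0.16  ]
[-0.0, -0.0, 0.0198] [0.0, -0.0, -0.0]
[-0.0, -0.0, 0.0198] [0.0, -0.0, -0.0]
[-0.0, -0.0, 0.0199] [0.0, -0.0, -0.0]
[-0.0, -0.0, 0.0198] [0.0, -0.0, -0.0]
[-0.0001, -0.0, 0.0199] [0.0, -0.0, -0.0]
[-0.0, -0.0, 0.0198] [0.0, -0.0, -0.0]
->  [0.4705 0.1427 0.041 ]
```

>>> apply_moves([
  {"delta_pos":[-0.02,-0.01,0],"rotation":[0,0,1.8]},
  {"delta_pos":[-0.036,-0.016,0],"rotation":[0,0,1.8]},
  {"delta_pos":[-0.04,-0.015,0],"rotation":[0,0,1.8]},
  {"delta_pos":[-0.04,-0.014,0],"rotation":[0,0,1.9]},
  {"delta_pos":[-0.036,-0.011,0],"rotation":[0,0,1.8]},
], claw=0.07)

```text
clock: 11.25
tool_pos: [0.4687, 0.1384, 0.1669]
eef_rot: [-179.9, 0.1, 85.8]
contact_force: [0.0, -0.2, 1.1]
finger_gap: 0.0701
grip_force: 0.0
```

>>> apply_moves([
  {"delta_pos":[0,0,0.02],"rotation":[0,0,1.9]},
  {"delta_pos":[0,0,0.02],"rotation":[0,0,0]},
  {"delta_pos":[0,0,0],"rotation":[0,0,0]},
  {"delta_pos":[0,0,0],"rotation":[0,0,0]},
])

```text
clock: 11.65
tool_pos: [0.4697, 0.1405, 0.1277]
eef_rot: [-179.9, 0.1, 84.0]
contact_force: [-0.7, -0.0, 0.2]
finger_gap: 0.0698
grip_force: 0.0
```

```bash
python3 plan.py .4705,.1427,.041,84,5
```

```text
t 11.65 [0.4697 0.1405 0.1277] [-1.7992e+02  6.0000e-02  8.4000e+01] F [-0.7 -0.   0.2] gap 0.0698 grip 0.0
[0.0005, 0.0001, 0.0173] [-0.0, 0.0, -0.0]
[0.0005, 0.0001, 0.0174] [-0.0, 0.0, -0.0]
[0.0005, 0.0002, 0.0173] [-0.0, 0.0, -0.0]
[0.0004, 0.0001, 0.0174] [-0.0, 0.0, -0.0]
[0.0005, 0.0002, 0.0173] [-0.1, 0.1, -0.0]
->  [0.4705 0.1427 0.041 ]
```

>>> apply_moves([
  {"delta_pos":[0.002,0.001,0.017],"rotation":[0,0,0]},
  {"delta_pos":[0,0,0.02],"rotation":[0,0,0]},
  {"delta_pos":[0,0,0.02],"rotation":[0,0,0]},
  {"delta_pos":[0,0,0.02],"rotation":[0,0,0]},
  {"delta_pos":[0,0,0.01],"rotation":[0,0,0]},
])

```text
clock: 12.15
tool_pos: [0.4712, 0.1427, 0.0405]
eef_rot: [-180.0, 0.0, 84.0]
contact_force: [0.3, -0.1, -0.5]
finger_gap: 0.0703
grip_force: 0.0
```

>>> apply_moves([
  {"delta_pos":[0,0,0],"rotation":[0,0,0]},
  {"delta_pos":[0,0,0],"rotation":[0,0,0]},
  {"delta_pos":[0,0,0],"rotation":[0,0,0]},
  {"delta_pos":[0,0,0],"rotation":[0,0,0]},
  {"delta_pos":[0,0,0],"rotation":[0,0,0]},
], claw=0.03, grip_force=70)

```text
clock: 12.65
tool_pos: [0.4721, 0.1429, 0.0424]
eef_rot: [179.9, -0.1, 84.0]
contact_force: [-2.2, -0.7, 6.5]
finger_gap: 0.042
grip_force: 72.0
```

>>> apply_moves([
  {"delta_pos":[0,0,-0.01],"rotation":[0,0,0]},
  {"delta_pos":[0,0,-0.03],"rotation":[0,0,0]},
  {"delta_pos":[0,0,-0.03],"rotation":[0,0,0]},
  {"delta_pos":[0,0,-0.03],"rotation":[0,0,0]},
  {"delta_pos":[0,0,-0.02],"rotation":[0,0,0]},
])

```text
clock: 13.15
tool_pos: [0.4722, 0.1424, 0.1637]
eef_rot: [179.9, -0.1, 84.0]
contact_force: [0.5, 0.9, -3.0]
finger_gap: 0.042
grip_force: 72.1
```

>>> apply_moves([
  {"delta_pos":[0,0,0],"rotation":[0,0,0]},
  {"delta_pos":[0,0,0],"rotation":[0,0,0]},
])

```text
clock: 13.35
tool_pos: [0.4712, 0.1423, 0.1609]
eef_rot: [-180.0, -0.0, 84.0]
contact_force: [-0.2, -0.2, -3.7]
finger_gap: 0.0422
grip_force: 72.1
```

```bash
python3 - <<'E'
from h import *
s=arm.observe();x,y,z=s["tool_pos"];p,d=arm.read_camera("side");q=cloud("side",d).reshape(-1,3)
q=q[(np.hypot(q[:,0]-x,q[:,1]-y)<.03)&(q[:,2]>.07)&(q[:,2]<z+.03)];print("weight low",np.percentile(q[:,2],[1,3,6]).round(4),"tcp",z)
E
python3 plan.py .521,.412,.16,84,8
python3 - <<'E'
# pan centre: circle fit with empty pan, both views
import sys;sys.path.insert(0,".")
from h import *
for c in("side","top"):
    o=[o for o in arm.outline_of("pan_centre",c) if o["region"].sum()>600] if c=="side" else [o for o in (arm.read_camera("top"),arm.outline_of("pan_centre","top"))[1] if o["region"].sum()>600]
    for k in o[:1]:
        cs=max(cv2.findContours(k["region"].astype(np.uint8),0,1)[0],key=len)[:,0,:]
        pts=[]
        for uv in cs:
            a,r=ray(c,uv);pts.append((a+r*(.063-a[2])/r[2])[:2])
        pts=np.array(pts,np.float32);print(c,circ(pts.astype(float)),cv2.minEnclosingCircle(pts))
E
```

```text
weight low [0.1286 0.1306 0.1335] tcp 0.16092982594847896
t 13.40 [0.4705 0.1421 0.16  ] [-1.799e+02  6.000e-02  8.397e+01] F [-0.2  0.3 -3.3] gap 0.0419 grip 72.0
[0.0342, 0.0027, -0.0] [-0.0, 0.0, -0.0]
[0.0342, 0.0027, -0.0] [-0.0, 0.0, -0.0]
[0.0342, 0.0027, -0.0] [-0.0, 0.0, -0.0]
[0.0342, 0.0027, -0.0001] [-0.0, 0.0, -0.0]
[0.0342, 0.0028, -0.0] [-0.0, 0.0, -0.0]
[0.0342, 0.0027, -0.0001] [-0.0, 0.0, -0.0]
[0.0343, 0.0028, -0.0] [-0.0, 0.0, -0.0]
[0.0342, 0.0027, -0.0001] [-0.1, 0.1, -0.0]
->  [0.521 0.412 0.16 ]
side (array([0.52193469, 0.41299334]), np.float64(0.05442164587046845)) ((0.5226409435272217, 0.41375941038131714), 0.05680153891444206)
top (array([0.52084201, 0.41140924]), np.float64(0.053835101056851666)) ((0.520382285118103, 0.41122210025787354), 0.05534578114748001)
```

>>> apply_moves([
  {"delta_pos":[0.015,0.001,0],"rotation":[0,0,0]},
  {"delta_pos":[0.03,0.002,0],"rotation":[0,0,0]},
  {"delta_pos":[0.04,0.003,0],"rotation":[0,0,0]},
  {"delta_pos":[0.045,0.004,0],"rotation":[0,0,0]},
  {"delta_pos":[0.045,0.004,0],"rotation":[0,0,0]},
])

```text
clock: 14.05
tool_pos: [0.5035, 0.318, 0.1606]
eef_rot: [-180.0, -0.0, 84.0]
contact_force: [0.8, -0.1, -3.0]
finger_gap: 0.0422
grip_force: 72.0
```

>>> apply_moves([
  {"delta_pos":[0.04,0.003,0],"rotation":[0,0,0]},
  {"delta_pos":[0.03,0.002,0],"rotation":[0,0,0]},
  {"delta_pos":[0.02,0.002,0],"rotation":[0,0,0]},
  {"delta_pos":[0.009,0.001,0],"rotation":[0,0,0]},
  {"delta_pos":[0,0,0],"rotation":[0,0,0]},
])

```text
clock: 14.55
tool_pos: [0.5211, 0.4145, 0.16]
eef_rot: [-179.9, 0.0, 84.1]
contact_force: [1.0, -0.3, -3.0]
finger_gap: 0.0418
grip_force: 72.0
```

>>> apply_moves([
  {"delta_pos":[0,0,0.01],"rotation":[0,0,0]},
  {"delta_pos":[0,0,0.015],"rotation":[0,0,0]},
  {"delta_pos":[0,0,0.015],"rotation":[0,0,0]},
  {"delta_pos":[0,0,0.01],"rotation":[0,0,0]},
  {"delta_pos":[0,0,0],"rotation":[0,0,0]},
])

```text
clock: 15.05
tool_pos: [0.5207, 0.4111, 0.1084]
eef_rot: [-179.8, 0.2, 83.9]
contact_force: [-0.7, -0.6, -4.2]
finger_gap: 0.0424
grip_force: 72.0
```

```bash
python3 - <<'E'
from h import *
from scipy.optimize import least_squares
s=arm.observe();x,y,z=s["tool_pos"];p,d=arm.read_camera("side");q=cloud("side",d).reshape(-1,3)
q=q[(np.hypot(q[:,0]-x,q[:,1]-y)<.027)&(q[:,2]>.072)&(q[:,2]<z)];print(len(q),"low",np.percentile(q[:,2],[1,3,6]).round(4),"tcp",z)
q=q[q[:,2]<.088];print(least_squares(lambda c:np.hypot(*(q[:,:2]-c).T)-.022,(x,y),loss="soft_l1",f_scale=.002).x.round(4))
cv2.imwrite("pics/place.png",cv2.resize(p[190:320,200:350],None,fx=4,fy=4,interpolation=3)[...,::-1])
E
python3 plan.py .5213,.412,.1,84,3
```

```text
311 low [0.0754 0.0765 0.0776] tcp 0.10844470798560102
[0.522  0.4104]
t 15.10 [0.5214 0.4118 0.1099] [-1.799e+02  1.100e-01  8.396e+01] F [ 1.1  0.9 -3. ] gap 0.042 grip 72.0
[0.0001, -0.0, 0.0033] [-0.0, 0.0, -0.0]
[0.0, -0.0001, 0.0033] [-0.0, 0.1, -0.0]
[0.0001, -0.0, 0.0033] [-0.1, 0.0, -0.0]
->  [0.5213 0.412  0.1   ]
```

View pics/place.png

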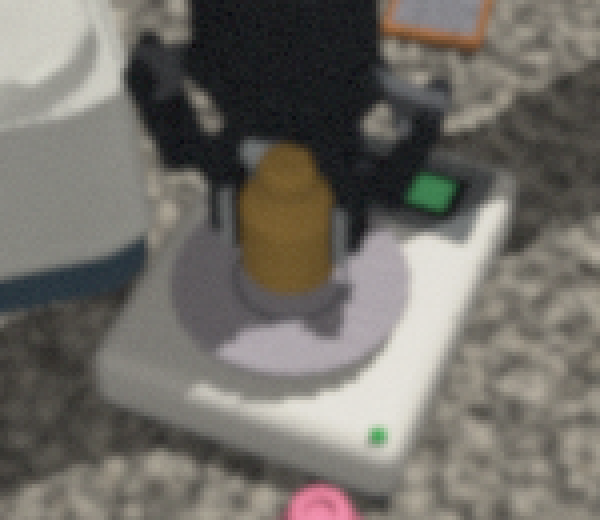

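The crop shows the weight held upright about 11 mm above the pan, its base at crop (288,285) over the ring. I lower it in small steps.

>>> apply_moves([
  {"delta_pos":[0,0,0.004],"rotation":[0,0,0]},
  {"delta_pos":[0,0,0.004],"rotation":[0,0,0]},
  {"delta_pos":[0,0,0.003],"rotation":[0,0,0]},
  {"delta_pos":[0,0,0.002],"rotation":[0,0,0]},
  {"delta_pos":[0,0,0],"rotation":[0,0,0]},
])

```text
clock: 15.6
tool_pos: [0.522, 0.4125, 0.098]
eef_rot: [-180.0, 0.0, 84.0]
contact_force: [-0.3, -0.2, -4.0]
finger_gap: 0.0422
grip_force: 72.0
```

>>> apply_moves([
  {"delta_pos":[0,0,0.001],"rotation":[0,0,0]},
  {"delta_pos":[0,0,0.001],"rotation":[0,0,0]},
  {"delta_pos":[0,0,0.001],"rotation":[0,0,0]},
  {"delta_pos":[0,0,0],"rotation":[0,0,0]},
  {"delta_pos":[0,0,0],"rotation":[0,0,0]},
])

```text
clock: 16.1
tool_pos: [0.5222, 0.4127, 0.0956]
eef_rot: [180.0, -0.0, 84.0]
contact_force: [0.2, -0.6, -2.3]
finger_gap: 0.0421
grip_force: 72.1
```

>>> apply_moves([
  {"delta_pos":[0,0,0.001],"rotation":[0,0,0]},
  {"delta_pos":[0,0,0.001],"rotation":[0,0,0]},
  {"delta_pos":[0,0,0.001],"rotation":[0,0,0]},
  {"delta_pos":[0,0,0],"rotation":[0,0,0]},
  {"delta_pos":[0,0,0],"rotation":[0,0,0]},
])

```text
clock: 16.6
tool_pos: [0.5222, 0.4128, 0.0926]
eef_rot: [180.0, -0.0, 84.0]
contact_force: [-1.0, 0.4, -0.0]
finger_gap: 0.042
grip_force: 72.3
```

>>> apply_moves([
  {"delta_pos":[0,0,0.0005],"rotation":[0,0,0]},
  {"delta_pos":[0,0,0],"rotation":[0,0,0]},
  {"delta_pos":[0,0,0],"rotation":[0,0,0]},
], grip_force=20)

```text
clock: 16.9
tool_pos: [0.5222, 0.4127, 0.092]
eef_rot: [180.0, -0.0, 84.0]
contact_force: [0.6, 0.8, 1.2]
finger_gap: 0.0419
grip_force: 72.3
```

>>> apply_moves([
  {"delta_pos":[0,0,0],"rotation":[0,0,0]},
  {"delta_pos":[0,0,0],"rotation":[0,0,0]},
  {"delta_pos":[0,0,0],"rotation":[0,0,0]},
  {"delta_pos":[0,0,0],"rotation":[0,0,0]},
], claw=0.06)

```text
clock: 17.3
tool_pos: [0.5221, 0.4127, 0.0919]
eef_rot: [180.0, -0.0, 84.0]
contact_force: [-0.4, 0.1, -0.3]
finger_gap: 0.0599
grip_force: 0.0
```

>>> apply_moves([
  {"delta_pos":[0,0,-0.01],"rotation":[0,0,0]},
  {"delta_pos":[0,0,-0.025],"rotation":[0,0,0]},
  {"delta_pos":[0,0,-0.03],"rotation":[0,0,0]},
  {"delta_pos":[0,0,-0.04],"rotation":[0,0,0]},
  {"delta_pos":[0,0,-0.04],"rotation":[0,0,0]},
])

```text
clock: 17.8
tool_pos: [0.5219, 0.4124, 0.2389]
eef_rot: [180.0, -0.0, 84.0]
contact_force: [0.8, 1.2, 0.2]
finger_gap: 0.0601
grip_force: 0.0
```

>>> apply_moves([
  {"delta_pos":[-0.03,0,0],"rotation":[0,0,0]},
  {"delta_pos":[-0.04,-0.01,0],"rotation":[0,0,0]},
  {"delta_pos":[-0.04,-0.01,0],"rotation":[0,0,0]},
  {"delta_pos":[-0.03,0,0],"rotation":[0,0,0]},
  {"delta_pos":[0,0,0],"rotation":[0,0,0]},
])

```text
clock: 18.3
tool_pos: [0.4884, 0.2702, 0.2384]
eef_rot: [179.9, 0.0, 83.6]
contact_force: [-1.0, -0.0, 0.3]
finger_gap: 0.0599
grip_force: 0.0
```

```bash
python3 - <<'E'
from h import *
from scipy.optimize import least_squares
q=[];ims=[]
for c in("side","top"):
    p,d=arm.read_camera(c);q.append(cloud(c,d).reshape(-1,3));ims.append(p)
P=np.vstack(q)
for n,c,z0,z1,R in(("large",(.522,.412),.066,.092,.022),("brown",(.633,.027),.02,.06,.021),("red",(.636,-.039),.02,.05,.017),("small",(.462,.073),.016,.035,.014)):
    a=P[(P[:,2]>z0)&(P[:,2]<z1)&(np.hypot(P[:,0]-c[0],P[:,1]-c[1])<R+.008)][:,:2]
    t=P[np.hypot(P[:,0]-c[0],P[:,1]-c[1])<.02]
    print(n,len(a),least_squares(lambda p:np.hypot(*(a-p).T)-R,c,loss="soft_l1",f_scale=.002).x.round(4),"top",np.nanpercentile(t[:,2],98).round(4))
r=np.hypot(P[:,0]-.5213,P[:,1]-.412);a=P[(r>.035)&(r<.05)];print("pan z",np.nanmedian(a[:,2]).round(4))
a=cv2.resize(ims[0][100:320,200:350],(400,587));b=cv2.resize(ims[1][130:270,170:270],(400,560));b=cv2.copyMakeBorder(b,0,27,0,0,0)
cv2.imwrite("pics/final.png",np.hstack([a,b])[...,::-1])
E
```

```text
large 255 [0.5236 0.4122] top 0.1253
brown 271 [0.634 0.027] top 0.0972
red 88 [ 0.6358 -0.0386] top 0.0824
small 121 [0.4625 0.0729] top 0.0528
pan z 0.0585
```

View pics/final.png

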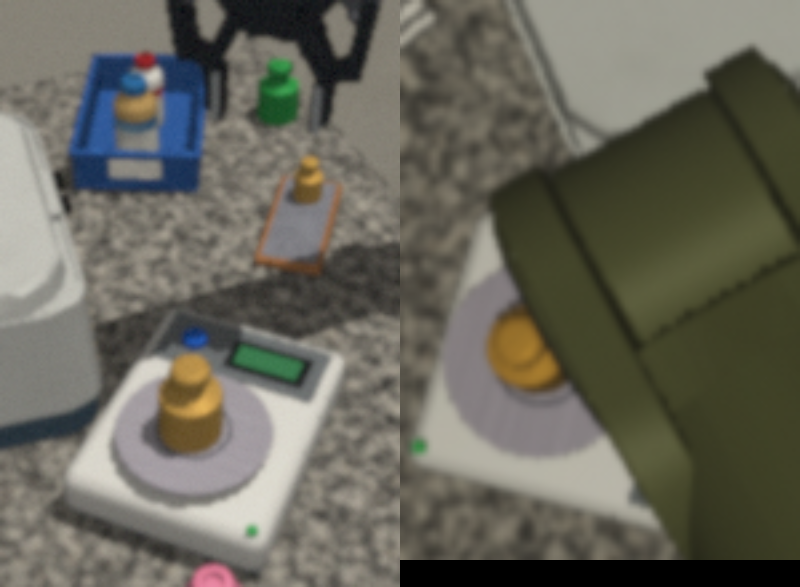

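The weight stands upright in the pan and the bottle in the tote, but the ring shows more on the right of the weight than on the left. I check the centring with the arm clear.

>>> apply_moves([
  {"delta_pos":[-0.04,0,0],"rotation":[0,0,0]},
  {"delta_pos":[-0.045,0,0],"rotation":[0,0,0]},
  {"delta_pos":[-0.045,0,0],"rotation":[0,0,0]},
  {"delta_pos":[-0.03,0,0],"rotation":[0,0,0]},
  {"delta_pos":[0,0,0],"rotation":[0,0,0]},
])

```text
clock: 18.9
tool_pos: [0.4713, 0.1128, 0.2376]
eef_rot: [179.9, 0.0, 83.7]
contact_force: [-1.0, 0.1, 0.6]
finger_gap: 0.0603
grip_force: 0.0
```

```bash
python3 - <<'E'
from h import *
# ortho-rectify the pan plane (z=.058) from each view, 0.25 mm/px, +-45 mm about nominal pan centre
g=[]
for c in("side","top"):
    p,d=arm.read_camera(c);M,D,T=K(c);Ti=np.linalg.inv(T)
    yy,xx=np.mgrid[-180:180,-180:180]*.25e-3*1.6
    W=np.stack([.5213+xx,.412+yy,np.full_like(xx,.058)],-1).reshape(-1,3)
    uv=cv2.projectPoints(W,cv2.Rodrigues(Ti[:3,:3])[0],Ti[:3,3],M,D)[0].reshape(360,360,2).astype(np.float32)
    im=cv2.remap(p,uv[...,0],uv[...,1],cv2.INTER_CUBIC)
    cv2.circle(im,(180,180),2,(255,0,0),-1);g.append(im)
    o=[o for o in arm.outline_of("pan_centre",c) if o["region"].sum()>600][:1]
    for k in o:
        m=k["region"].astype(np.uint8);cs=max(cv2.findContours(m,0,1)[0],key=len)[:,0,:]
        q=[]
        for u in cs:
            a,r=ray(c,u);q.append((a+r*(.058-a[2])/r[2])[:2])
        print(c,"pan encl",cv2.minEnclosingCircle(np.array(q,np.float32)))
cv2.imwrite("pics/ortho.png",np.hstack(g)[...,::-1])
E
```

```text
side pan encl ((0.5220327377319336, 0.41343745589256287), 0.05553513392806053)
top pan encl ((0.5218963623046875, 0.4121185541152954), 0.05605359748005867)
```

View pics/ortho.png

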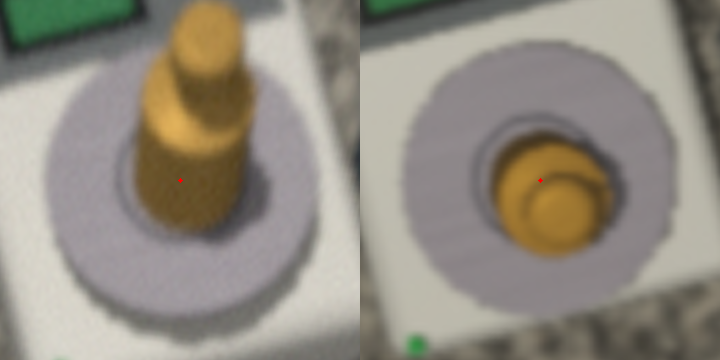

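The ortho views (0.4 mm/px) show the weight's base inside the ring but about 6 px toward +x in the side view. I measure that offset within each camera.

```bash
python3 - <<'E'
from h import *
from scipy.optimize import least_squares
for c in("side","top"):
    p,d=arm.read_camera(c);P=cloud(c,d).reshape(-1,3);M,D,T=K(c);Ti=np.linalg.inv(T)
    f=lambda a,R,c0:least_squares(lambda q:np.hypot(*(a-q).T)-R,c0,loss="soft_l1",f_scale=.001).x
    a=P[(P[:,2]>.066)&(P[:,2]<.093)&(np.hypot(P[:,0]-.522,P[:,1]-.412)<.028)][:,:2];w=f(a,.022,(.522,.412))
    # ring: darkest radius 23.5..30 mm along rays from pan centre on rectified plane
    g=cv2.cvtColor(p,cv2.COLOR_RGB2GRAY).astype(np.float32)
    def samp(xy,z):
        uv=cv2.projectPoints(np.c_[xy,np.full(len(xy),z)],cv2.Rodrigues(Ti[:3,:3])[0],Ti[:3,3],M,D)[0].reshape(1,-1,2).astype(np.float32)
        return cv2.remap(g,uv[...,0],uv[...,1],cv2.INTER_CUBIC)[0]
    E=[];Rg=[]
    for t in np.radians(np.arange(0,360,3)):
        u=np.array([np.cos(t),np.sin(t)]);r=np.arange(.047,.062,.00025);v=samp(np.array([.5217,.4125])+r[:,None]*u,.058)
        v=cv2.GaussianBlur(v[None],(9,1),0)[0];k=np.argmax(np.gradient(v)[4:-4])+4;E.append([.5217,.4125]+r[k]*u)
        r=np.arange(.0225,.034,.00025);v=samp(np.array([.5217,.4125])+r[:,None]*u,.058);k=np.argmin(v)
        if 3<k<len(r)-4 and v[k]>70 and v[:k].max()-v[k]>6 and v[k:].max()-v[k]>10: Rg.append([.5217,.4125]+r[k]*u)
    E=np.array(E);Rg=np.array(Rg);pe=f(E,.055,(.5217,.4125));print(c,"weight",w.round(4),len(a),"pan edge",pe.round(4),"off mm",((w-pe)*1e3).round(1))
    if len(Rg)>8: rc=f(Rg,.0265,(.5217,.4125));print("   ring",len(Rg),rc.round(4),"off mm",((w-rc)*1e3).round(1))
E
python3 plan.py
```

```text
side weight [0.5238 0.4122] 235 pan edge [0.5227 0.4179] off mm [ 1.1 -5.7]
   ring 19 [0.5232 0.4113] off mm [0.6 0.9]
top weight [0.5229 0.4132] 50 pan edge [0.5209 0.411 ] off mm [2.  2.2]
   ring 70 [0.5224 0.4129] off mm [0.6 0.3]
t 19.20 [0.4708 0.1182 0.2368] [-1.800e+02  1.000e-02  8.414e+01] F [ 0.5 -0.2 -0.4] gap 0.0603 grip 0.0
```

All estimates put the weight about 2 mm off centre, against the ring's 4.5 mm of room. It is inside the ring, so I leave it and hand in.

```bash
python3 -c "
from station import arm
print(arm.job_done())"
```

```text
the job is handed in; nothing more can be done
None
```

The job is handed in at about 19 s: the brown bottle stands upright in the tote beside the red-capped one, the tare key was then pressed to its stop with the pan empty, and the large weight rests on the pan about 2 mm off centre, inside the ring.

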